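# Point-and-check before powering the pillar drill

### The job

Do the pointing check before the drill is powered: from above, point the gripper's fingertips down at the middle of the brass blank in the blue vise, close above it without touching (fingertips no more than about 5 cm off), and stay there for at least two seconds; then point the same way at the red stop button on the yellow box and stay for at least two seconds. Only after that, push the black power lever on the white box with the fingertips all the way over to its other side, away from the robot, and draw the hand clear. Touch nothing but that lever and its box: the blank, the vise, both buttons and the other things on the bench are left alone and nothing is picked up.

Things in the scene. Friction and masses are not known exactly. Their poses are not given: they have to be found in the camera images.
- blank: brass blank, a loose block 40 x 70 x 32 mm (x, y, z), 0.6 to 0.9 kg, lying between the jaws of the blue vise with its top 6 mm above them; origin at the centre of its underside, z up
- blank_top (a point): middle of the brass blank's top face (small black dot), 52 mm above the bench; z up
- vise: blue drill vise fixed to the bench, 46 mm high, reaching 90 mm to its +x side, 105 mm to its -x side (steel screw and T-handle) and 65 mm either way in y; origin on the bench under the middle between the jaws, z up, the jaws close along its x axis
- stop_box: yellow box with the red stop button on top, fixed to the bench, 90 x 90 x 50 mm; origin at the centre of its underside, z up
- stop_top (a point): centre of the top of the red stop button, a round button 40 mm across, 72 mm above the bench; z up
- stop (a joint): red stop button: 0 up, grows to 0.006 m pressed
- start_box: grey box with the green start button on top (28 mm across, its top 71 mm above the bench), fixed to the bench, 90 x 90 x 50 mm; origin at the centre of its underside, z up. To be left alone
- start (a joint): green start button: 0 up, grows to 0.005 m pressed
- power_box: white box with the power lever on a grey block (70 x 50 mm), fixed, 90 x 90 x 50 mm; origin at the centre of its underside, z up. Its x axis, within 0.35 rad of straight ahead of the robot, is the way the lever is pushed; the lever's hinge runs along its y axis, 72 mm above the bench over the box's centre, in a round knuckle reaching 85 mm above the bench
- power_tip (a point): centre of the black ball (26 mm across) on the end of the power lever, a steel rod 10 mm thick, 70 mm from the hinge; the ball is 133 to 142 mm above the bench. This point moves with the lever
- power (a joint): power lever: 0 off, leaning 0.5 rad from upright towards the box's -x (the robot's side); grows as it is pushed to the box's +x, to the stop at 1.0 rad, leaning 0.5 rad the other way. It starts between 0 and 0.2, yields to about 1 N at the ball and stays where it is left
- spare: bystander: bare steel blank of the same size as the brass one (40 x 70 x 32 mm, 0.7 kg), loose on the bench near the robot; origin at the centre of its underside
- driver: bystander: screwdriver with an orange handle, lying loose at the far side of the bench, 200 mm long, 26 mm high; origin on the bench under its middle, its tip towards its +x
- oil: bystander: white oil bottle with a red cap, standing loose at the far side of the bench, 60 mm across, 150 mm high; origin at the centre of its underside, z up
There are look-alikes about, which are no part of the job. Several things have the shape of the blank; the one meant has the colours described above. Several things have the shape of the stop_box; the one meant has the colours described above.

How it is judged:
On the way, in this order (a step that is already met when the one before it is completed fails the run):
1. point down (within 35 deg) at the brass blank for 2 s, power still off: TCP within 20 mm sideways of the middle of its top and under 75 mm above it (horizontal distance between the grasp point and blank_top below 0.02 m and z of the grasp point in the frame of blank_top between 0 and 0.075 m and angle between the grasp point's own z axis and vertical above 2.5 rad and value of joint power below 0.35 rad), for 2 s.
2. then point down at the red stop button for 2 s, power still off, by the same measure (horizontal distance between the grasp point and stop_top below 0.02 m and z of the grasp point in the frame of stop_top between 0 and 0.075 m and angle between the grasp point's own z axis and vertical above 2.5 rad and value of joint power below 0.35 rad), for 2 s.
3. then push the power lever over (past 0.85 rad) (value of joint power above 0.85 rad), for 0.2 s.
At the end, for the whole second after the job is handed in: The power lever stands past 0.85 rad of its 1.0 rad swing, both buttons are up (under 1 mm), and the blank, the spare blank, the screwdriver and the oil bottle are at rest within 10 mm of where they were, the bottle upright (value of joint power above 0.85 rad and value of joint each of stop, start below 0.001 m and distance of each of blank, spare, driver, oil from where it was at the start of the episode below 0.01 m and linear speed of each of blank, spare, driver, oil below 0.02 m/s and angle between oil's own z axis and vertical below 0.15 rad); the robot touches nothing.
It fails at once if the robot touches anything but the power lever and its box: the blank, vise, yellow box, grey box, spare blank, screwdriver or oil bottle (over 0.3 N) (contact force between any of the fingers, the arm and vise above 0.3 N or contact force between any of the fingers, the arm and stop_box above 0.3 N or contact force between any of the fingers, the arm and start_box above 0.3 N or contact force between any of the fingers, the arm and blank above 0.3 N or contact force between any of the fingers, the arm and spare above 0.3 N or contact force between any of the fingers, the arm and driver above 0.3 N or contact force between any of the fingers, the arm and oil above 0.3 N).
It fails at once if a button is pressed (over 1.5 mm) (value of joint any of stop, start above 0.0015 m).
It fails at once if a loose thing is shifted, lifted or carried more than 15 mm (distance of any of blank, spare, driver, oil from where it was at the start of the episode above 0.015 m).
It also fails if it takes over 58 s, if anything falls off the work surface, if the arm or the gripper's body presses on something with over 40 N, if the wrist force passes 120 N, or if a joint passes its speed limit or range.

### The arm

A 6-joint arm with a two-finger parallel gripper is mounted at the origin on the work surface. World frame = base frame: x ahead of the robot, y to its left, z up, the work surface at z = 0. Lengths are in m, angles in rad, forces in N, time in s.
With the tool pointing down it reaches from about 0.25 to 0.725 m from the base axis. Payload 4 kg.
Tool frame: the origin (TCP) lies between the finger pads, 19 mm behind the fingertips; this is the grasp point; z points along the fingers, y is the line along which they close (so a half turn about z gives the same grasp; the last joint's range is limited). The gripper opens to 85 mm and grips with 20 to 120 N. Pads are 22 mm wide; open, the fingers measure 114 mm over their backs; the gripper's body (76 mm by 85 mm) begins 54 mm behind the grasp point. The pads swing forward as they close: fully open they stand 13 mm farther back than shut.
Start: joints at [1.182, 0.241, 0.005, 1.335, 0, 1.571], TCP at [0.19, 0.463, 0.25] pointing down, gripper open.
Joint ranges: [-2.72, 2.72], [-1.05, 1.87], [-1.09, 1.28], [-1.99, 2.15], [-1.42, 1.44], [-3.14, 3.14]. Speed limits (rad/s): [2.79, 2.79, 3.14, 3.14, 3.14, 3.14].

### API

Orientations are given as a rotation vector (axis times angle).
In Python, from plant import sensors, imaging, env gives the robot as it stands. The module is installed in compiled form; this text tells all that it offers.
- The arm moves only by the tool arm_command, never from a script. Its argument "deltas" is a list of rows, each an object with "delta_rot": the turn, a rotation vector about the tool's x, y, z scaled (see below), a list of three; "travel": the shift along the tool's x, y, z scaled (see below), a list of three; "hand": the opening, from 0 (shut) to 1 (fully open). A call has 1 to 12 rows; each row is the pose to reach, as a shift and turn from the pose commanded when the call began, along the tool's axes at that moment; what a row does not reach only later rows make up. The controller multiplies each number of a shift by 25 cm and each number of a turn by 2 rad. A row lasts 1/8 s, in which the tool goes at most 62.5 mm and 10.7 degrees, less where a joint would pass 70% of its speed; a pose out of reach is approached as far as the arm can. A call with a number of a shift or a turn outside -1 to 1 is refused whole. A call with a gripper value outside its range is refused whole. The fingers move at their own pace and stop on an object; "squeeze" is the grip in N (left out, the last holds). Time passes only in rows, so rows that repeat a pose let the fingers close. It gives the time, the measured TCP pose, the force, the opening and the grip force at its end, in the units of the state.
- sensors.observe(): the state, without advancing time (a new reading comes with each control period).
- imaging.camera(name): name is "side" or "top"; returns the picture (420x560x3 uint8, blue, green, red); there is no depth.
- imaging.camera_model(name): a dict with "fx", "fy", "cx", "cy" (pixels), "origin" and "attitude" of the camera in the world. Camera axes: x right, y down, z forward; pixel columns grow to the right and rows downward; lengths in m; the calibration is good to about 2 mm. A picture is of the moment at which its call begins. camera_model takes no time and is no camera call.
- env.job_done(): hands the job in; it is judged then, once.
The state is a dict: "time_s": time; "joint_positions": joint angles; "joint_velocities": joint speeds; "joint_efforts": joint torques, N m; "ee_pos": TCP position; "ee_rot": TCP orientation; "ft_force": force on the tool from outside, world axes, zero at the start; "wrist_torque": the same for the moment, N m; "opening": finger opening in m; "grasp_force": force on a finger pad.
Only numpy, scipy, OpenCV 4.12 (cv2) and the standard library are available. Lean on these libraries where they do the work, as an engineer would, in place of code of your own. Each camera call takes 0.05 s, during which the arm holds its last target. There are 200 camera calls.

## Working session

There is one attempt and no reset: what is moved stays moved. The work goes in short steps, Python scripts to look and compute and a tool call to move; the robot and the scene stay as the last step left them, time stands still between calls to the robot, and variables do not carry over. Pictures are saved under pics/ and viewed, at most 10 in all, crops included, and the job is handed in when it is done.

Besides the shell and the picture viewer there is one more tool, called after "Call:" in YAML: its name, and indented under it one key for each argument. arm_command: Moves the arm, as the interface text tells. Shifts and turns lie within -1 to 1; 1 stands for 25 cm of shift or 2 rad of turn. Its arguments: {"type":"object","properties":{"deltas":{"type":"array"},"squeeze":{"type":"number"}},"required":["deltas"]}

```bash
mkdir -p pics
python3 - <<'E'
from plant import sensors, imaging
import cv2
s=sensors.observe(); print({k:s[k] for k in("time_s","ee_pos","ee_rot","opening","ft_force")})
for n in("top","side"):
    cv2.imwrite(f"pics/{n}0.png",imaging.camera(n)); print(n,imaging.camera_model(n))
E
```

```text
{'time_s': 0.0, 'ee_pos': array([0.18931525, 0.46214595, 0.24908638]), 'ee_rot': array([-0.60680221, -3.08201624,  0.00323325]), 'opening': 0.08526238717252323, 'ft_force': array([0.77719519, 0.38977314, 0.93806833])}
top {'fx': 507.95168081748216, 'fy': 507.95168081748216, 'cx': 285.04545989176967, 'cy': 203.37948939666273, 'origin': array([ 0.27456341, -0.01842975,  1.49802013]), 'attitude': array([-1.96135373,  2.24659475, -0.24195394])}
side {'fx': 451.70047959238934, 'fy': 451.70047959238934, 'cx': 276.926037249746, 'cy': 208.4865865189985, 'origin': array([0.54248011, 0.97133979, 1.00399463]), 'attitude': array([-0.05919735,  2.84986337, -1.26491264])}
```

View pics/top0.png

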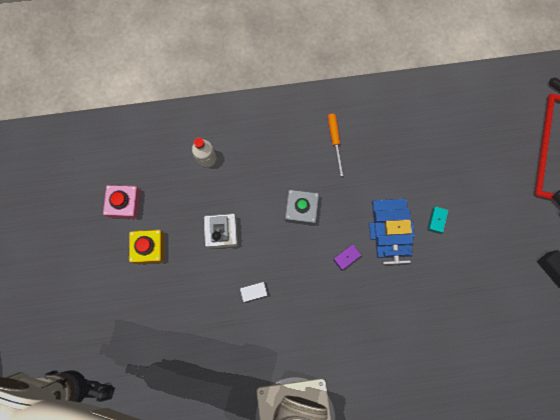

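View pics/side0.png

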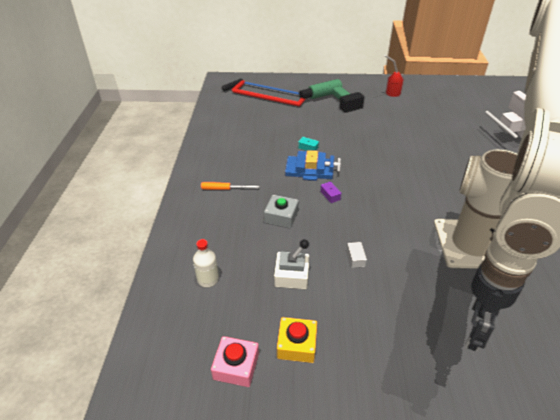

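The top view shows the brass blank at about (399,227), the red stop on yellow at (144,245), the lever ball at (216,236) on the white box at (220,231), the start button at (302,205), and the spare at (254,292). The side view shows the same layout: brass (312,160), stop (297,332), ball (304,244). Next I'll measure these with colour masks.

```bash
cat > h.py <<'E'
import numpy as np, cv2
from scipy.spatial.transform import Rotation as R
from plant import imaging
M={n:imaging.camera_model(n) for n in("top","side")}
def ray(n,p):
    m=M[n]; d=R.from_rotvec(m["attitude"]).apply([(p[0]-m["cx"])/m["fx"],(p[1]-m["cy"])/m["fy"],1]); return m["origin"],d/np.linalg.norm(d)
def plane(n,p,z):
    o,d=ray(n,p); return o+d*(z-o[2])/d[2]
def cross(a,b):
    (o1,d1),(o2,d2)=ray("top",a),ray("side",b)
    t=np.linalg.lstsq(np.c_[d1,-d2],o2-o1,rcond=None)[0]; p,q=o1+t[0]*d1,o2+t[1]*d2
    return (p+q)/2,np.linalg.norm(p-q)
def blob(img,lo,hi,box,sp=cv2.COLOR_BGR2HSV):
    x0,y0,x1,y1=box; m=cv2.inRange(cv2.cvtColor(img[y0:y1,x0:x1],sp),lo,hi)
    c=max(cv2.findContours(m,cv2.RETR_EXTERNAL,cv2.CHAIN_APPROX_NONE)[0],key=cv2.contourArea)
    r=cv2.minAreaRect(c); mm=cv2.moments(c); o=np.array([x0,y0])
    return np.array([mm["m10"],mm["m01"]])/mm["m00"]+o, cv2.boxPoints(r)+o, r, cv2.contourArea(c)
E
python3 - <<'E'
from h import *
np.set_printoptions(precision=4,suppress=True)
T=cv2.imread("pics/top0.png");S=cv2.imread("pics/side0.png")
rl,rh=(0,180,60),(8,255,255)
for nm,lo,hi,bt,bs,z in [("brass",(12,120,120),(28,255,255),(375,210,425,245),(290,145,335,180),.052),
 ("stop",rl,rh,(125,228,165,265),(275,312,320,350),.072),("start",(45,120,60),(80,255,255),(285,190,320,220),(265,190,300,215),.071),
 ("ball",(0,0,0),(180,255,32),(205,224,228,246),(294,234,316,254),.137)]:
    a=blob(T,lo,hi,bt);b=blob(S,lo,hi,bs);print(nm,a[0],a[3],b[0],b[3],"planes",plane("top",a[0],z),plane("side",b[0],z),"x",*cross(a[0],b[0]))
    if nm=="brass":
        q=[plane("top",p,z)[:2] for p in a[1]];print(np.array(q),plane("top",a[2][0]+np.array([375,210]),z))
# white box top
a=blob(T,(0,0,150),(180,40,255),(198,208,242,254));q=np.array([plane("top",p,.05)[:2] for p in a[1]]);print("white",a[3],q,q.mean(0),np.linalg.norm(np.roll(q,1,0)-q,axis=1))
a=blob(T,(20,150,80),(35,255,255),(120,225,170,268));q=np.array([plane("top",p,.05)[:2] for p in a[1]]);print("yellow",q,q.mean(0),np.linalg.norm(np.roll(q,1,0)-q,axis=1))
V=np.hstack([cv2.resize(T[195:275,110:260],None,fx=5,fy=5)[:400,:750]]);W=np.hstack([cv2.resize(S[230:300,260:330],(370,200),interpolation=3),cv2.resize(T[190:270,360:420],(380,200))])
cv2.imwrite("pics/c1.png",np.vstack([V,W]))
E
```

```text
brass [398.1103 226.757 ] 291.5 [311.1888 158.8522] 154.5 planes [ 0.4838 -0.3664  0.052 ] [ 0.4835 -0.349   0.052 ] x [ 0.4842 -0.3695  0.0377] 0.003340686083210723
[[ 0.5061 -0.3338]
 [ 0.5005 -0.4036]
 [ 0.4616 -0.3984]
 [ 0.4672 -0.329 ]] [ 0.4838 -0.3662  0.052 ]
stop [142.5597 244.6269] 134.0 [297.2342 329.8892] 185.0 planes [0.5282 0.3635 0.072 ] [0.5261 0.3688 0.072 ] x [0.5276 0.3651 0.0669] 0.003116981148305237
start [301.6803 204.0492] 61.0 [281.     201.2846] 41.0 planes [ 0.5838 -0.0994  0.071 ] [ 0.5819 -0.0932  0.071 ] x [ 0.5835 -0.0995  0.066 ] 0.0027728316224860604
 ** On entry to DLASCL parameter number  4 had an illegal value
 ** On entry to DLASCL parameter number  4 had an illegal value
 ** On entry to DLASCL parameter number  4 had an illegal value
 ** On entry to DLASCL parameter number  4 had an illegal value
 ** On entry to DLASCL parameter number  5 had an illegal value
 ** On entry to DLASCL parameter number  4 had an illegal valueh.py:17: RuntimeWarning: invalid value encountered in divide
  return np.array([mm["m10"],mm["m01"]])/mm["m00"]+o, cv2.boxPoints(r)+o, r, cv2.contourArea(c)
Traceback (most recent call last):
  File "h.py", line 11, in cross
    t=np.linalg.lstsq(np.c_[d1,-d2],o2-o1,rcond=None)[0]; p,q=o1+t[0]*d1,o2+t[1]*d2
      ~~~~~~~~~~~~~~~^^^^^^^^^^^^^^^^^^^^^^^^^^^^^^^^
numpy.linalg.LinAlgError: SVD did not converge in Linear Least Squares
```

Run:
```python
from h import *
np.set_printoptions(precision=4,suppress=True)
T=cv2.imread("pics/top0.png");S=cv2.imread("pics/side0.png")
V=cv2.resize(T[195:275,110:260],None,fx=5,fy=5);W=np.hstack([cv2.resize(S[230:300,260:330],(370,200),interpolation=3),cv2.resize(T[190:270,360:420],(380,200))])
cv2.imwrite("pics/c1.png",np.vstack([V,W]))
a=blob(T,(20,150,80),(35,255,255),(120,225,170,268));q=np.array([plane("top",p,.05)[:2] for p in a[1]]);print("yellow",q.mean(0),np.linalg.norm(np.roll(q,1,0)-q,axis=1))
a=blob(T,(0,0,150),(180,40,255),(198,208,242,254));q=np.array([plane("top",p,.05)[:2] for p in a[1]]);print("white",a[3],q,q.mean(0),np.linalg.norm(np.roll(q,1,0)-q,axis=1))
a=blob(T,(0,0,150),(180,40,255),(235,278,272,305));print("spare",np.array([plane("top",p,.032)[:2] for p in a[1]]))
print(S[236:254:2,294:316:2].max(2));print(T[226:246:2,206:230:2].max(2))
```

```text
yellow [0.5271 0.3598] [0.0927 0.0985 0.0926 0.0972]
white 883.5 [[0.593  0.1885]
 [0.5868 0.0976]
 [0.4979 0.1019]
 [0.5041 0.1915]] [0.5455 0.1449] [0.089  0.0911 0.089  0.0899]
spare [[0.3729 0.1097]
 [0.3829 0.0393]
 [0.3442 0.0332]
 [0.3343 0.1033]]
[[112 112 114 113 112 111 114 113 111 116 112]
 [113 114 117 117 114 106 111 113 112 115 112]
 [113 116 119 100  62  51  62 105 114 111 114]
 [112 115 116  56  49  66  45  69 111 116 115]
 [113 113 112  51  40  59  44  57 110 116 114]
 [113 114 113  80  36  36  35  79 115 114 113]
 [113 113 145 168  91  57  73 111 114 111 116]
 [109 136 178 147 109 114 116 115 111 115 115]
 [123 181 158 128 107 109 108 106 115 113 113]]
[[225 225 160 148  81  84  88  87  87 125 152 143]
 [226 225 182 150  97 101 115  96  96 129 155 137]
 [227 224 168 156  85 106 113  61  74 120 159 138]
 [227 224 175 145  45  34  41  52  74 141 160 115]
 [227 224 214  60  42  46  38  47  94 161 163 101]
 [228 224 209  62  46  53  36  43  90  98 109  88]
 [229 224 202  92  31  36  32  61  90 110 110  96]
 [229 225 206 148  90  35  75  86  72  74  67 127]
 [229 221 227 181 157 185 217 201 213 198 198 197]
 [233 213 228 229 230 229 228 230 230 194 169 162]]
```

View pics/c1.png

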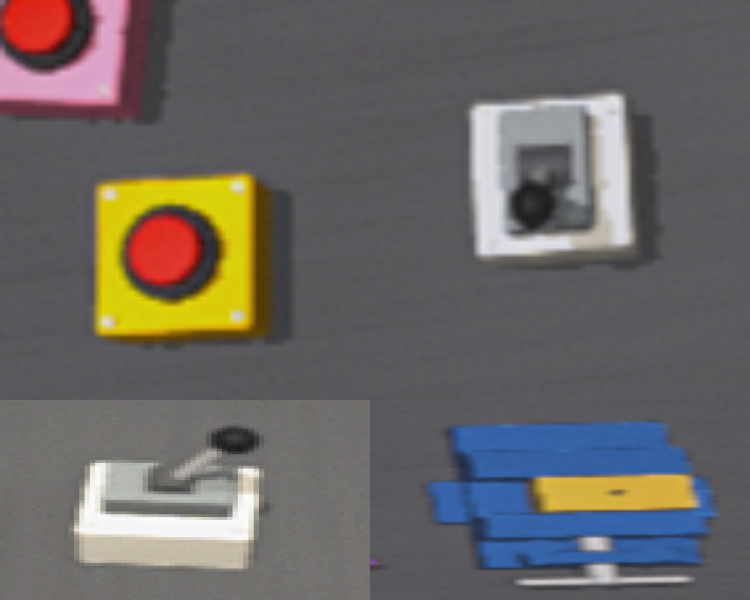

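The crop shows the ball at top-view pixel (216.6,235.6) and side-view pixel (304.5,244), leaning toward the robot. The brass blank is a rectangle with its dot in the middle. The vise's T-handle is on the robot's side.

```bash
cat >> h.py <<'E'
from plant import sensors
def go(x,y,z,yaw=np.pi-.05):
    s=sensors.observe(); Q=R.from_rotvec(s["ee_rot"])
    c,n=np.cos(yaw),np.sin(yaw); G=R.from_matrix(np.array([[c,n,0],[n,-c,0],[0,0,-1.]]))
    print("t",round(s["time_s"],2),"pos",s["ee_pos"].round(4),"q",s["joint_positions"].round(2),"F",s["ft_force"].round(1))
    print("travel",(Q.inv().apply(np.array([x,y,z])-s["ee_pos"])/.25).round(3),"rot",((Q.inv()*G).as_rotvec()/2).round(3))
E
python3 - <<'E'
from h import *
print(cross((216.6,235.6),(304.5,244)), plane("top",(216.6,235.6),.137))
go(.36,.28,.25)
E
```

```text
(array([0.51276464, 0.14590185, 0.13312996]), np.float64(0.0040036926311645534)) [0.51407744 0.14508604 0.137     ]
t 0.1 pos [0.1893 0.4622 0.2492] q [ 1.18  0.24  0.    1.34 -0.    1.57] F [-0.3  0.4 -0.8]
travel [-0.908 -0.416 -0.002] rot [-0.001 -0.    -0.169]
```

Call:
arm_command:
  deltas:
    - {"travel":[-0.9,-0.42,0],"delta_rot":[0,0,-0.17],"hand":0}
    - {"travel":[-0.9,-0.42,0],"delta_rot":[0,0,-0.17],"hand":0}
    - {"travel":[-0.9,-0.42,0],"delta_rot":[0,0,-0.17],"hand":0}
    - {"travel":[-0.9,-0.42,0],"delta_rot":[0,0,-0.17],"hand":0}
    - {"travel":[-0.9,-0.42,0],"delta_rot":[0,0,-0.17],"hand":0}
    - {"travel":[-0.9,-0.42,0],"delta_rot":[0,0,-0.17],"hand":0}

```text
time_s: 0.85
ee_pos: [0.3581, 0.2798, 0.2497]
ee_rot: [-0.08, -3.14, 0.0]
ft_force: [-0.2, 0.4, 0.1]
opening: 0.0001
grasp_force: 0.0
```

```bash
python3 -c "
from h import *
go(.46,.05,.25)"
```

```text
t 0.85 pos [0.3581 0.2798 0.2497] q [ 0.66  0.15 -0.11  1.31  0.    0.71] F [-0.2  0.4  0.1]
travel [-0.454 -0.897 -0.001] rot [-0. -0. -0.]
```

Call:
arm_command:
  deltas:
    - {"travel":[-0.45,-0.9,0],"delta_rot":[0,0,0],"hand":0}
    - {"travel":[-0.45,-0.9,0],"delta_rot":[0,0,0],"hand":0}
    - {"travel":[-0.45,-0.9,0],"delta_rot":[0,0,0],"hand":0}
    - {"travel":[-0.45,-0.9,0],"delta_rot":[0,0,0],"hand":0}
    - {"travel":[-0.45,-0.9,0],"delta_rot":[0,0,0],"hand":0}

```text
time_s: 1.48
ee_pos: [0.4603, 0.0483, 0.2497]
ee_rot: [-0.083, -3.14, 0.0]
ft_force: [-0.6, 1.0, -0.7]
opening: 0.0002
grasp_force: 0.0
```

Call:
arm_command:
  deltas:
    - {"travel":[-0.09,-0.98,0],"delta_rot":[0,0,0],"hand":0}
    - {"travel":[-0.09,-0.98,0],"delta_rot":[0,0,0],"hand":0}
    - {"travel":[-0.09,-0.98,0],"delta_rot":[0,0,0],"hand":0}
    - {"travel":[-0.09,-0.98,0],"delta_rot":[0,0,0],"hand":0}
    - {"travel":[-0.09,-0.98,0],"delta_rot":[0,0,0],"hand":0}

```text
time_s: 2.1
ee_pos: [0.4704, -0.1967, 0.2494]
ee_rot: [-0.08, -3.14, -0.001]
ft_force: [-0.0, 1.0, -1.3]
opening: 0.0
grasp_force: 0.0
```

```bash
python3 -c "
from h import *
go(.484,-.366,.107)"
```

```text
t 2.1 pos [ 0.4704 -0.1967  0.2494] q [-0.4   0.26  0.03  1.34  0.   -0.34] F [-0.   1.  -1.3]
travel [-0.089 -0.674  0.569] rot [ 0.    -0.    -0.001]
```

Call:
arm_command:
  deltas:
    - {"travel":[-0.09,-0.67,0],"delta_rot":[0,0,0],"hand":0}
    - {"travel":[-0.09,-0.67,0],"delta_rot":[0,0,0],"hand":0}
    - {"travel":[-0.09,-0.67,0],"delta_rot":[0,0,0],"hand":0}
    - {"travel":[-0.09,-0.67,0],"delta_rot":[0,0,0],"hand":0}
    - {"travel":[-0.09,-0.67,0.2],"delta_rot":[0,0,0],"hand":0}
    - {"travel":[-0.09,-0.67,0.4],"delta_rot":[0,0,0],"hand":0}
    - {"travel":[-0.09,-0.67,0.5],"delta_rot":[0,0,0],"hand":0}
    - {"travel":[-0.09,-0.67,0.57],"delta_rot":[0,0,0],"hand":0}
    - {"travel":[-0.09,-0.67,0.57],"delta_rot":[0,0,0],"hand":0}

```text
time_s: 3.22
ee_pos: [0.4843, -0.3599, 0.106]
ee_rot: [-0.07, -3.137, -0.005]
ft_force: [-0.3, -0.2, 0.2]
opening: 0.0003
grasp_force: 0.0
```

Run:
```python
from h import *
go(.484,-.366,.107)
T=imaging.camera("top");S=imaging.camera("side")
cv2.imwrite("pics/c2.png",np.hstack([cv2.resize(T[160:280,340:460],(400,400)),cv2.resize(S[100:200,270:370],(400,400))]))
```

```text
t 3.23 pos [ 0.4843 -0.3599  0.106 ] q [-0.64  0.54  0.07  1.1   0.   -0.59] F [-0.3 -0.2  0.2]
travel [ 0.    -0.024 -0.004] rot [ 0.002 -0.002  0.003]
```

View pics/c2.png

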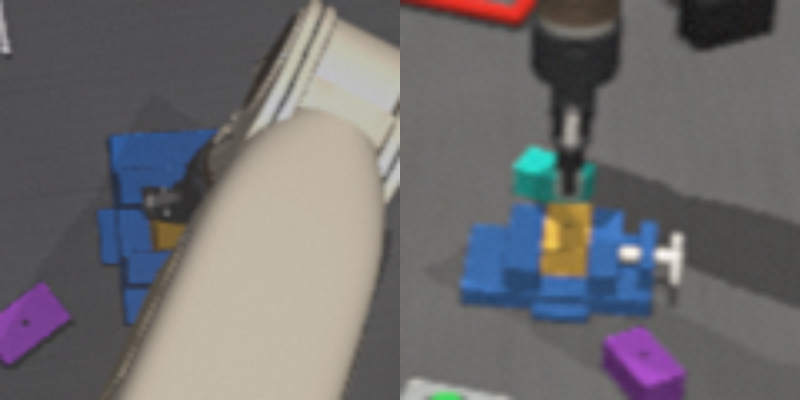

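The closed fingertips hang just above the brass, about (568,190) in the right half of the crop, and touch nothing. I'll correct the 6 mm y error and hold.

Call:
arm_command:
  deltas:
    - {"travel":[0,-0.02,0],"delta_rot":[0,0,0],"hand":0}
    - {"travel":[0,-0.02,0],"delta_rot":[0,0,0],"hand":0}
    - {"travel":[0,-0.02,0],"delta_rot":[0,0,0],"hand":0}
    - {"travel":[0,-0.02,0],"delta_rot":[0,0,0],"hand":0}
    - {"travel":[0,-0.02,0],"delta_rot":[0,0,0],"hand":0}
    - {"travel":[0,-0.02,0],"delta_rot":[0,0,0],"hand":0}
    - {"travel":[0,-0.02,0],"delta_rot":[0,0,0],"hand":0}
    - {"travel":[0,-0.02,0],"delta_rot":[0,0,0],"hand":0}
    - {"travel":[0,-0.02,0],"delta_rot":[0,0,0],"hand":0}
    - {"travel":[0,-0.02,0],"delta_rot":[0,0,0],"hand":0}
    - {"travel":[0,-0.02,0],"delta_rot":[0,0,0],"hand":0}
    - {"travel":[0,-0.02,0],"delta_rot":[0,0,0],"hand":0}

```text
time_s: 4.82
ee_pos: [0.4839, -0.3692, 0.1075]
ee_rot: [0.077, 3.141, -0.0]
ft_force: [0.8, -0.1, 0.4]
opening: -0.0001
grasp_force: 0.0
```

Call:
arm_command:
  deltas:
    - {"travel":[0,0,0],"delta_rot":[0,0,0],"hand":0}
    - {"travel":[0,0,0],"delta_rot":[0,0,0],"hand":0}
    - {"travel":[0,0,0],"delta_rot":[0,0,0],"hand":0}
    - {"travel":[0,0,0],"delta_rot":[0,0,0],"hand":0}
    - {"travel":[0,0,0],"delta_rot":[0,0,0],"hand":0}
    - {"travel":[0,0,0],"delta_rot":[0,0,0],"hand":0}
    - {"travel":[0,0,0],"delta_rot":[0,0,0],"hand":0}
    - {"travel":[0,0,0],"delta_rot":[0,0,0],"hand":0}
    - {"travel":[0,0,0],"delta_rot":[0,0,0],"hand":0}
    - {"travel":[0,0,0],"delta_rot":[0,0,0],"hand":0}
    - {"travel":[0,0,0],"delta_rot":[0,0,0],"hand":0}
    - {"travel":[0,0,0],"delta_rot":[0,0,0],"hand":0}

```text
time_s: 6.32
ee_pos: [0.4839, -0.3692, 0.1075]
ee_rot: [0.077, 3.141, 0.0]
ft_force: [0.2, -0.4, 0.6]
opening: -0.0002
grasp_force: 0.0
```

```bash
python3 -c "
from h import *
go(.484,-.366,.25); go(.43,-.18,.25)"
```

```text
t 6.33 pos [ 0.4839 -0.3692  0.1075] q [-0.65  0.54  0.08  1.1   0.   -0.6 ] F [ 0.2 -0.4  0.6]
travel [ 0.     0.013 -0.57 ] rot [0.    0.    0.001]
t 6.33 pos [ 0.4839 -0.3692  0.1075] q [-0.65  0.54  0.08  1.1   0.   -0.6 ] F [ 0.2 -0.4  0.6]
travel [ 0.252  0.745 -0.57 ] rot [0.    0.    0.001]
```

Call:
arm_command:
  deltas:
    - {"travel":[0,0,-0.2],"delta_rot":[0,0,0],"hand":0}
    - {"travel":[0,0,-0.4],"delta_rot":[0,0,0],"hand":0}
    - {"travel":[0,0,-0.57],"delta_rot":[0,0,0],"hand":0}
    - {"travel":[0,0,-0.57],"delta_rot":[0,0,0],"hand":0}
    - {"travel":[0.25,0.75,-0.57],"delta_rot":[0,0,0],"hand":0}
    - {"travel":[0.25,0.75,-0.57],"delta_rot":[0,0,0],"hand":0}
    - {"travel":[0.25,0.75,-0.57],"delta_rot":[0,0,0],"hand":0}
    - {"travel":[0.25,0.75,-0.57],"delta_rot":[0,0,0],"hand":0}

```text
time_s: 7.32
ee_pos: [0.4285, -0.1756, 0.249]
ee_rot: [-0.071, -3.138, -0.002]
ft_force: [-0.4, -0.5, -0.1]
opening: -0.0004
grasp_force: 0.0
```

Call:
arm_command:
  deltas:
    - {"travel":[0.09,0.96,0],"delta_rot":[0,0,0],"hand":0}
    - {"travel":[0.09,0.96,0],"delta_rot":[0,0,0],"hand":0}
    - {"travel":[0.09,0.96,0],"delta_rot":[0,0,0],"hand":0}
    - {"travel":[0.09,0.96,0],"delta_rot":[0,0,0],"hand":0}
    - {"travel":[0.09,0.96,0],"delta_rot":[0,0,0],"hand":0}

```text
time_s: 7.95
ee_pos: [0.4199, 0.0646, 0.2493]
ee_rot: [-0.067, -3.14, -0.0]
ft_force: [-0.2, -0.7, -0.7]
opening: -0.0001
grasp_force: 0.0
```

Call:
arm_command:
  deltas:
    - {"travel":[-0.07,0.96,0],"delta_rot":[0,0,0],"hand":0}
    - {"travel":[-0.07,0.96,0],"delta_rot":[0,0,0],"hand":0}
    - {"travel":[-0.07,0.96,0],"delta_rot":[0,0,0],"hand":0}
    - {"travel":[-0.07,0.96,0],"delta_rot":[0,0,0],"hand":0}
    - {"travel":[-0.07,0.96,0],"delta_rot":[0,0,0],"hand":0}

```text
time_s: 8.57
ee_pos: [0.4501, 0.3028, 0.2483]
ee_rot: [-0.072, -3.14, 0.001]
ft_force: [-0.8, 0.4, -0.8]
opening: -0.0
grasp_force: 0.0
```

```bash
python3 -c "
from h import *
go(.528,.364,.127)"
```

```text
t 8.57 pos [0.4501 0.3028 0.2483] q [ 0.59  0.33  0.12  1.36 -0.    0.64] F [-0.8  0.4 -0.8]
travel [-0.3    0.259  0.485] rot [-0.    -0.     0.002]
```

Call:
arm_command:
  deltas:
    - {"travel":[-0.3,0.26,0],"delta_rot":[0,0,0],"hand":0}
    - {"travel":[-0.3,0.26,0],"delta_rot":[0,0,0],"hand":0}
    - {"travel":[-0.3,0.26,0],"delta_rot":[0,0,0],"hand":0}
    - {"travel":[-0.3,0.26,0.2],"delta_rot":[0,0,0],"hand":0}
    - {"travel":[-0.3,0.26,0.35],"delta_rot":[0,0,0],"hand":0}
    - {"travel":[-0.3,0.26,0.45],"delta_rot":[0,0,0],"hand":0}
    - {"travel":[-0.3,0.26,0.48],"delta_rot":[0,0,0],"hand":0}
    - {"travel":[-0.3,0.26,0.48],"delta_rot":[0,0,0],"hand":0}
    - {"travel":[-0.3,0.26,0.48],"delta_rot":[0,0,0],"hand":0}

```text
time_s: 9.7
ee_pos: [0.5281, 0.3621, 0.1318]
ee_rot: [0.077, 3.138, 0.003]
ft_force: [-0.5, 0.7, -0.1]
opening: -0.0003
grasp_force: 0.0
```

Call:
arm_command:
  deltas:
    - {"travel":[0,0,0],"delta_rot":[0,0,0],"hand":0}
    - {"travel":[0,0,0],"delta_rot":[0,0,0],"hand":0}
    - {"travel":[0,0,0],"delta_rot":[0,0,0],"hand":0}
    - {"travel":[0,0,0],"delta_rot":[0,0,0],"hand":0}
    - {"travel":[0,0,0],"delta_rot":[0,0,0],"hand":0}
    - {"travel":[0,0,0],"delta_rot":[0,0,0],"hand":0}
    - {"travel":[0,0,0],"delta_rot":[0,0,0],"hand":0}
    - {"travel":[0,0,0],"delta_rot":[0,0,0],"hand":0}
    - {"travel":[0,0,0],"delta_rot":[0,0,0],"hand":0}
    - {"travel":[0,0,0],"delta_rot":[0,0,0],"hand":0}
    - {"travel":[0,0,0],"delta_rot":[0,0,0],"hand":0}
    - {"travel":[0,0,0],"delta_rot":[0,0,0],"hand":0}

```text
time_s: 11.2
ee_pos: [0.5271, 0.3621, 0.13]
ee_rot: [0.077, 3.141, 0.0]
ft_force: [1.0, 0.0, -0.7]
opening: -0.0001
grasp_force: 0.0
```

Call:
arm_command:
  deltas:
    - {"travel":[0,0,0],"delta_rot":[0,0,0],"hand":0}
    - {"travel":[0,0,0],"delta_rot":[0,0,0],"hand":0}
    - {"travel":[0,0,0],"delta_rot":[0,0,0],"hand":0}
    - {"travel":[0,0,0],"delta_rot":[0,0,0],"hand":0}
    - {"travel":[0,0,0],"delta_rot":[0,0,0],"hand":0}
    - {"travel":[0,0,0],"delta_rot":[0,0,0],"hand":0}
    - {"travel":[0,0,0],"delta_rot":[0,0,0],"hand":0}
    - {"travel":[0,0,0],"delta_rot":[0,0,0],"hand":0}
    - {"travel":[0,0,0],"delta_rot":[0,0,0],"hand":0}
    - {"travel":[0,0,0],"delta_rot":[0,0,0],"hand":0}

```text
time_s: 12.45
ee_pos: [0.5271, 0.3621, 0.13]
ee_rot: [0.077, 3.141, -0.0]
ft_force: [-0.2, -0.3, -0.8]
opening: -0.0002
grasp_force: 0.0
```

Run:
```python
from h import *
go(.528,.364,.25); go(.43,.2,.25)
T=imaging.camera("top");S=imaging.camera("side")
cv2.imwrite("pics/c3.png",np.hstack([cv2.resize(T[190:310,90:210],(400,400)),cv2.resize(S[260:380,230:350],(400,400))]))
```

```text
t 12.45 pos [0.5271 0.3621 0.13  ] q [ 0.6   0.58  0.21  1.2  -0.    0.65] F [-0.2 -0.3 -0.8]
travel [-0.003  0.008 -0.48 ] rot [-0.     0.     0.001]
t 12.45 pos [0.5271 0.3621 0.13  ] q [ 0.6   0.58  0.21  1.2  -0.    0.65] F [-0.2 -0.3 -0.8]
travel [ 0.356 -0.666 -0.48 ] rot [-0.     0.     0.001]
```

View pics/c3.png

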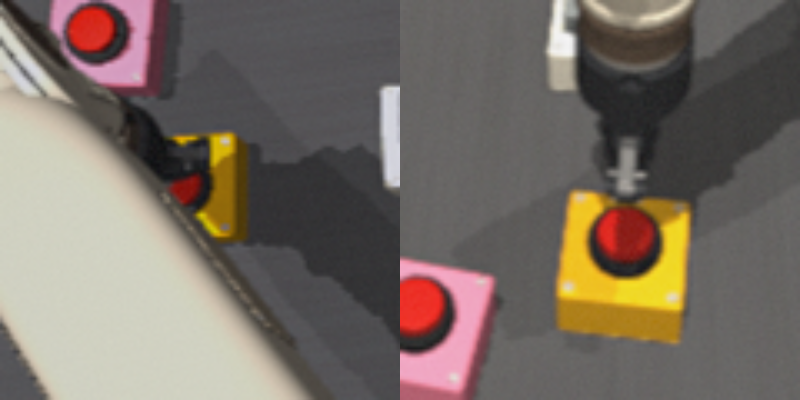

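The fingertips are right above the red button on the yellow box, about (627,190) in the crop, and clear of it. I held there for over 2.7 s. Next is the lever.

Call:
arm_command:
  deltas:
    - {"travel":[0,0,-0.2],"delta_rot":[0,0,0],"hand":0}
    - {"travel":[0,0,-0.48],"delta_rot":[0,0,0],"hand":0}
    - {"travel":[0,0,-0.48],"delta_rot":[0,0,0],"hand":0}
    - {"travel":[0,0,-0.48],"delta_rot":[0,0,0],"hand":0}
    - {"travel":[0.35,-0.3,-0.48],"delta_rot":[0,0,0],"hand":0}
    - {"travel":[0.35,-0.3,-0.48],"delta_rot":[0,0,0],"hand":0}
    - {"travel":[0.35,-0.87,-0.48],"delta_rot":[0,0,0],"hand":0}
    - {"travel":[0.35,-0.87,-0.48],"delta_rot":[0,0,0],"hand":0}
    - {"travel":[0.35,-0.87,-0.48],"delta_rot":[0,0,0],"hand":0}
    - {"travel":[0.35,-0.87,-0.48],"delta_rot":[0,0,0],"hand":0}

```text
time_s: 13.8
ee_pos: [0.4285, 0.1482, 0.2488]
ee_rot: [-0.08, -3.138, 0.001]
ft_force: [0.9, -0.5, -0.5]
opening: 0.0003
grasp_force: 0.0
```

```bash
python3 -c "
from h import *
go(.435,.151,.134)"
```

```text
t 13.8 pos [0.4285 0.1482 0.2488] q [ 0.33  0.15 -0.11  1.31  0.    0.38] F [ 0.9 -0.5 -0.5]
travel [-0.026  0.013  0.459] rot [-0.    -0.001 -0.001]
```

Call:
arm_command:
  deltas:
    - {"travel":[-0.02,0.01,0.2],"delta_rot":[0,0,0],"hand":0}
    - {"travel":[-0.02,0.01,0.35],"delta_rot":[0,0,0],"hand":0}
    - {"travel":[-0.02,0.01,0.46],"delta_rot":[0,0,0],"hand":0}
    - {"travel":[-0.02,0.01,0.46],"delta_rot":[0,0,0],"hand":0}
    - {"travel":[-0.02,0.01,0.46],"delta_rot":[0,0,0],"hand":0}
    - {"travel":[-0.02,0.01,0.46],"delta_rot":[0,0,0],"hand":0}

```text
time_s: 14.55
ee_pos: [0.4353, 0.1521, 0.1363]
ee_rot: [0.076, 3.138, 0.002]
ft_force: [1.2, -0.8, 0.1]
opening: 0.0002
grasp_force: 0.0
```

Run:
```python
from h import *
go(.555,.1445,.134)
T=imaging.camera("top");S=imaging.camera("side")
cv2.imwrite("pics/c4.png",np.hstack([cv2.resize(T[190:290,180:280],(400,400)),cv2.resize(S[200:300,260:360],(400,400))]))
```

```text
t 14.55 pos [0.4353 0.1521 0.1363] q [ 0.34  0.25 -0.3   1.02  0.    0.38] F [ 1.2 -0.8  0.1]
travel [-0.48  -0.007  0.01 ] rot [0.001 0.001 0.001]
```

View pics/c4.png

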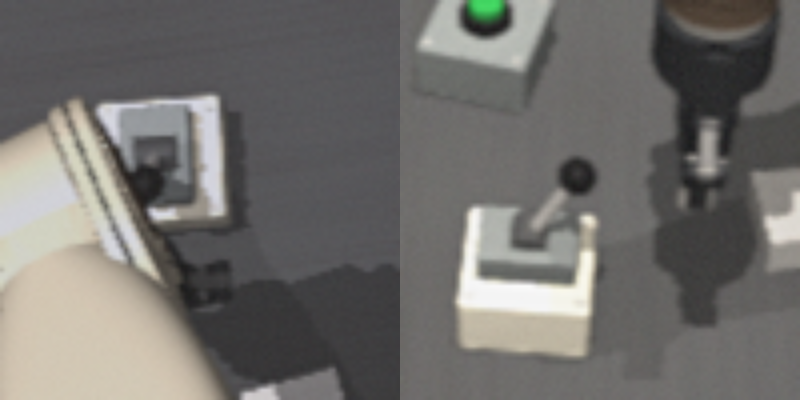

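Run:
```python
from h import *
def pr(n,P):
    m=M[n];c=R.from_rotvec(m["attitude"]).inv().apply(np.array(P)-m["origin"]);return (m["fx"]*c[0]/c[2]+m["cx"],m["fy"]*c[1]/c[2]+m["cy"])
for P in([.435,.152,.117],[.435,.152,.18],[.514,.1455,.135]):
    for n,o in(("top",(180,190)),("side",(260,200))): p=np.array(pr(n,P));print(n,P,p.round(1),((p-o)*4).round())
```

```text
top [0.435, 0.152, 0.117] [218.1 265.7] [153. 303.]
side [0.435, 0.152, 0.117] [332.9 250.5] [292. 202.]
top [0.435, 0.152, 0.18] [214.9 263.3] [139. 293.]
side [0.435, 0.152, 0.18] [334.8 233.8] [299. 135.]
top [0.514, 0.1455, 0.135] [216.6 235.8] [146. 183.]
side [0.514, 0.1455, 0.135] [303.3 243.2] [173. 173.]
```

The fingers stand behind the ball on the robot's side, at about (695,200) in the side crop, which matches the projection. I'll push slowly.

Call:
arm_command:
  deltas:
    - {"travel":[-0.06,0,0],"delta_rot":[0,0,0],"hand":0}
    - {"travel":[-0.1,0,0],"delta_rot":[0,0,0],"hand":0}
    - {"travel":[-0.14,0,0],"delta_rot":[0,0,0],"hand":0}
    - {"travel":[-0.18,0,0],"delta_rot":[0,0,0],"hand":0}
    - {"travel":[-0.22,0,0],"delta_rot":[0,0,0],"hand":0}
    - {"travel":[-0.26,0,0],"delta_rot":[0,0,0],"hand":0}
    - {"travel":[-0.3,0,0],"delta_rot":[0,0,0],"hand":0}
    - {"travel":[-0.34,0,0],"delta_rot":[0,0,0],"hand":0}
    - {"travel":[-0.38,0,0],"delta_rot":[0,0,0],"hand":0}
    - {"travel":[-0.42,0,0],"delta_rot":[0,0,0],"hand":0}
    - {"travel":[-0.45,0,0],"delta_rot":[0,0,0],"hand":0}
    - {"travel":[-0.45,0,0],"delta_rot":[0,0,0],"hand":0}

```text
time_s: 16.15
ee_pos: [0.5473, 0.1458, 0.1348]
ee_rot: [0.077, 3.14, -0.0]
ft_force: [-0.5, 1.2, 0.4]
opening: -0.0001
grasp_force: 0.0
```

Run:
```python
from h import *
go(.555,.1445,.134)
T=imaging.camera("top");S=imaging.camera("side")
cv2.imwrite("pics/c5.png",np.hstack([cv2.resize(T[190:290,180:280],(400,400)),cv2.resize(S[200:300,240:340],(400,400))]))
```

```text
t 16.15 pos [0.5473 0.1458 0.1348] q [ 0.26  0.44 -0.01  1.11 -0.    0.31] F [-0.5  1.2  0.4]
travel [-0.031 -0.004  0.003] rot [0. 0. 0.]
```

View pics/c5.png

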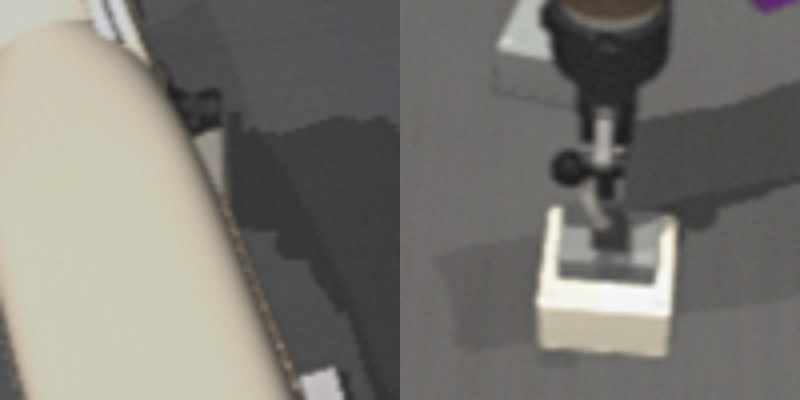

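The lever has gone over, with the ball at side-view pixel (282,242). I'll push on in small steps until the force shows the stop.

Call:
arm_command:
  deltas:
    - {"travel":[-0.015,0,0],"delta_rot":[0,0,0],"hand":0}
    - {"travel":[-0.03,0,0],"delta_rot":[0,0,0],"hand":0}
    - {"travel":[-0.03,0,0],"delta_rot":[0,0,0],"hand":0}
    - {"travel":[-0.03,0,0],"delta_rot":[0,0,0],"hand":0}

```text
time_s: 16.75
ee_pos: [0.5541, 0.1455, 0.135]
ee_rot: [-0.077, -3.141, 0.0]
ft_force: [-1.3, 0.5, 0.0]
opening: -0.0001
grasp_force: 0.4
```

Call:
arm_command:
  deltas:
    - {"travel":[-0.01,0,0],"delta_rot":[0,0,0],"hand":0}
    - {"travel":[-0.01,0,0],"delta_rot":[0,0,0],"hand":0}
    - {"travel":[-0.01,0,0],"delta_rot":[0,0,0],"hand":0}

```text
time_s: 17.12
ee_pos: [0.5545, 0.1454, 0.1348]
ee_rot: [-0.076, -3.136, -0.0]
ft_force: [-6.7, 0.7, 3.0]
opening: 0.0002
grasp_force: 3.2
```

At 6.7 N the lever is at its stop. Drawing the hand back and up.

Call:
arm_command:
  deltas:
    - {"travel":[0.1,0,0],"delta_rot":[0,0,0],"hand":0}
    - {"travel":[0.25,0,0],"delta_rot":[0,0,0],"hand":0}
    - {"travel":[0.48,0,0],"delta_rot":[0,0,0],"hand":0}
    - {"travel":[0.48,0,0],"delta_rot":[0,0,0],"hand":0}
    - {"travel":[0.48,0,-0.2],"delta_rot":[0,0,0],"hand":0}
    - {"travel":[0.48,0,-0.5],"delta_rot":[0,0,0],"hand":0}
    - {"travel":[0.7,0,-0.5],"delta_rot":[0,0,0],"hand":0}
    - {"travel":[0.7,0,-0.5],"delta_rot":[0,0,0],"hand":0}
    - {"travel":[0.7,0,-0.5],"delta_rot":[0,0,0],"hand":0}
    - {"travel":[0.7,0,-0.5],"delta_rot":[0,0,0],"hand":0}

```text
time_s: 18.38
ee_pos: [0.3827, 0.1539, 0.2595]
ee_rot: [-0.077, -3.14, 0.0]
ft_force: [0.4, 0.7, -0.3]
opening: -0.0001
grasp_force: 0.0
```

Run:
```python
from h import *
go(.4,.15,.25)
cv2.imwrite("pics/s6.png",imaging.camera("side"))
S=cv2.imread("pics/s6.png");b=blob(S,(0,0,0),(180,255,75),(272,228,294,256));print(b[0],b[3],plane("side",b[0],.1334))
```

```text
t 18.38 pos [0.3827 0.1539 0.2595] q [ 0.38  0.06 -0.18  1.33 -0.    0.43] F [ 0.4  0.7 -0.3]
travel [-0.07  -0.012  0.038] rot [-0. -0.  0.]
[279.55357143 242.34821429] 56.0 [0.57695099 0.1433667  0.1334    ]
```

View pics/s6.png

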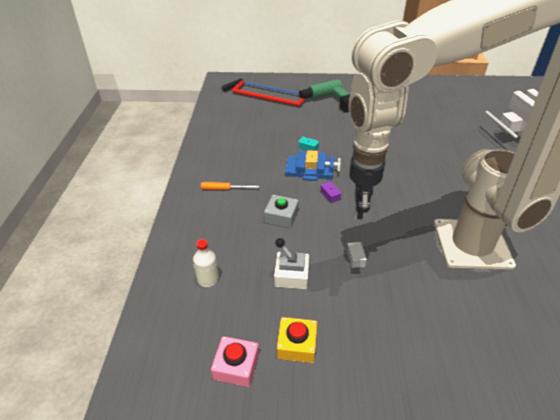

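The lever leans away from the robot, with the ball at pixel (280,242), x≈0.577, against 0.579 expected at the stop. The other things are where they were and the hand is clear.

```bash
python3 -c "
from plant import env
print(env.job_done())"
```

```text
the job is handed in; nothing more can be done
None
```

The job is handed in; no verdict was returned: I pointed at the brass blank and then the red stop button for over 2 s each, then pushed the power lever to its stop and drew the hand clear, with nothing else seen touched or moved.

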